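Close a jar in the bench capping press

ROBOT

A 6-joint arm with a two-finger parallel gripper is mounted at the origin on a cart in front of the work surface, level with it; the furniture and walls round the work are solid. World frame = base frame: x ahead of the robot, y to its left, z up, the work surface at z = 0. Lengths are in m, angles in degrees, forces in N, time in s.
With the tool pointing down it reaches from about 0.3 to 0.75 m from the base axis. Payload 8.5 kg.
Tool frame: the origin (TCP) lies on the centre line of the jaws, within the pads' length; the fingertips stand 14 mm ahead of it and the grasp point (between the pads) lies 5 mm behind it; z points along the fingers, y is the direction in which the jaws open and shut (so a half turn about z gives the same grasp; the last joint's range is limited). The gripper opens to 85 mm and grips with 20 to 120 N. Pads are 22 mm wide; open, the fingers measure 114 mm over their backs; the gripper's body (76 mm by 85 mm) begins 54 mm behind the grasp point. The pads swing forward as they close: fully open they stand 13 mm farther back than shut.
Start: joints at [63.81, 21.807, 74.336, -0, 83.858, -12.336], TCP at [0.132, 0.534, 0.245] pointing down, gripper open.
Joint ranges: [-178.18, 178.18], [-50.72, 133.34], [12.68, 142.11], [-81.47, 261.47], [9.98, 163.14], [-165.26, 165.26]. Speed limits (degrees/s): [136.94, 136.94, 180, 180, 180, 180].

INTERFACE

Orientations are given as a 3x3 rotation matrix whose columns are the frame's x, y, z axes.
In Python, from rig import env, optics, order, finder gives the robot as it stands.
- The arm moves only by the tool play_rows, never from a script. Its argument "commands" is a list of rows, each an object of numbers: "grip": the closure, from -1 (fully open) to 1 (shut); "x", "y", "z": the shift along the tool's x, y, z in m; "rx", "ry", "rz": the turn, a rotation vector about the tool's x, y, z in rad. A call has 1 to 12 rows; each row shifts and turns the commanded pose from where the row before left it, along the tool's axes as they then stand; what a row does not reach is not made up. A row lasts 1/8 s, in which the tool goes at most 62.5 mm and 10.7 degrees, less where a joint would pass 70% of its speed; a pose out of reach is approached as far as the arm can. A call is refused whole if a number of a shift passes 0.0625 or a number of a turn 0.188, either way. A call with a gripper value outside its range is refused whole. The fingers move at their own pace and stop on an object; "squeeze" is the grip in N (left out, the last holds). Time passes only in rows, so rows that do not move let the fingers close. It gives the time, the measured TCP pose, the force and the opening at its end, in the units of the state.
- env.observe(): the state, without advancing time (a new reading comes with each control period).
- optics.get_image(name): name is "scene" or "top" or "wrist"; returns a dict with "color" (420x560x3 uint8, blue, green, red), "range_z" (420x560 float32, m along the optical axis (not along the pixel's ray), 0 where there is no reading), "fov_y" (degrees; the focal length in pixels is half the picture's height over the tangent of half this angle, whatever the lens; pixels are square), "cx", "cy" (the principal point, pixels), "cam_to_world" (4x4, takes a point from camera to world coordinates). Camera axes: x right, y down, z forward; pixel columns grow to the right and rows downward; lengths in m; the calibration is good to about 2 mm. The wrist camera is an equidistant fisheye: a pixel r from the principal point sees the ray r / f radians off the axis. A picture is of the moment at which its call begins.
- order.close_job(): hands the job in, once; it reports no verdict.
Trained networks look in the newest picture that a camera, given by its name, has taken for a name from the list of things; names that differ only in an ending like _2 or _b are one class to them, and where a whole thing is asked for, a point or a joint stands for the part that bears it (a point fixed in the world has none). Each returns a list of dicts, best first, with "conf" (0 to 1); they miss things now and then, are a little off and sometimes report something else, mostly with a low value. They report only what shows in the picture. A call takes as long as a camera call. They do not tell look-alikes from the thing itself.
- finder.boxes_of(camera, thing): "point" ([x, y, z] in m, in world coordinates, good to about 4 mm: the middle of the surface that is visible of it).
The state is a dict: "time_s": time; "q": joint angles; "qvel": joint speeds; "joint_efforts": joint torques, N m; "position": TCP position; "tool_rot": TCP orientation; "ft_force": force on the tool from outside, world axes, zero at the start; "wrist_torque": the same for the moment, N m; "grip_width": finger opening in m.
Only numpy, scipy, OpenCV 4.12 (cv2) and the standard library are available. Lean on these libraries where they do the work, as an engineer would, in place of code of your own. Each camera call takes 0.05 s, during which the arm holds its last target.

TASK

The jar standing on the capping press has its snap cap only part way on. Back off the press's wing nut about a quarter turn, just enough to free the swing head, turn the head until the plunger stands squarely over the jar, and tighten the wing nut again until it stops. Then push the plunger down to its stop so that it presses the cap fully home, and let it spring back up; do not touch the jar or cap with the gripper, and leave the sample pot and the things beside the press where they are.

Things in the scene. Friction and masses are not known exactly. Their poses are not given: they have to be found in the camera images.
- press: Grey capping press, fixed. Base plate 205 x 200 x 14 mm; column 85 mm high carrying an aluminium swing head (bar 30 mm wide, 90 to 108 mm above the worktop). Origin on the column axis at worktop height, z up, -x from the column over the plate. Two marked 52 mm stations on the plate at (-85, +52) and (-85, -52) mm: jar on one, sample pot on the other, either way round
- clamp_screw (a joint): Black wing nut on the column, vertical axis, rad. 0 = fully tight (stop); grows counter-clockwise seen from above as it is backed off. Starts at 0 to 0.1. The head is clamped fast near 0, loosens gradually and swings free above 0.6; never beyond 2.2; tight again means below 0.2. Stays where left, hardly rises; takes about 0.2 N m
- wing_grip (a point): Middle of the wing of the wing nut, on the column axis, 140 mm above the worktop; turns with the nut. The wing is an upright bar 46 mm long (point's x), 12 mm thick (point's y), from 123 to 153 mm above the worktop; at clamp_screw = 0 it lies along the press's x axis
- swivel (a joint): Angle of the swing head about the column, rad, counter-clockwise positive seen from above; at 0 its bar points along the press's -x. Limits -0.9, 0.9. Stations lie at -0.55 (the one at press y = +52 mm) and +0.55 (y = -52 mm). Starts at -0.2 to 0.2. Unclamped it turns with about 1 N at the steering pin and stays where left; clamped, over about 7 N would make it slip
- pin_grip (a point): Point on the axis of the upright steel steering pin at the outer end of the swing head, 160 mm from the column axis: a round pin 15 mm thick, standing from 108 to 150 mm above the worktop; the point is 138 mm above the worktop. Hold it here to swing the head
- plunger (a joint): How far the plunger is pressed down, m: 0 = up, 0.018 = down on its stop. A spring returns it: 3 N at the top, 7.5 N at the stop, with 5 N more for the last 6 mm while it pushes the cap on (so about 13 N in all)
- plunger_top (a point): Centre of the top of the plunger's black round head (32 mm wide, 13 mm high); 157 mm above the worktop when up, moves down with it. 100 mm from the column axis
- plunger_foot (a point): Centre of the underside of the plunger's foot (rubber disc, 26 mm wide), 84 mm above the worktop when up, 66 mm when down on the stop
- jar: Loose small amber glass jar, 36 mm wide, standing on one of the two stations of the press; origin at the centre of its underside, z up. Its neck shows below the black ribbed snap cap, whose top is 58 mm above the jar's underside at first and 52 mm when pressed home
- jar_cap (a joint): How far the jar's cap (37 mm wide, 13 mm high) has been pushed on, m: 0 = as found, standing 6 mm proud; 0.006 = fully home. Friction of 5 N holds it
- sample_pot: Loose closed white sample pot, tapered, with an overhanging lid, 45 mm wide, 48 mm high, on the press's other station; to be left alone. Origin at the centre of its underside
- stain_bottle: Loose brown bottle with a black cap, 48 mm wide, 104 mm high, to the left of the press; to be left alone. Origin at the centre of its underside
- timer: Loose white bench timer lying flat, 58 x 62 x 18 mm, to the right of the press; to be left alone. Origin at the centre of its underside
- control_vial: Loose small white vial with a ribbed cap, 24 mm wide, 45 mm high, to the right of the press; to be left alone. Origin at the centre of its underside
There are look-alikes about, which are no part of the job. Of the things like the jar, leave any that is red or turquoise; of the rest the smaller one is meant.

How it is judged:
By the outcome, as a careful person would: the job done as asked, in the order asked, and still so for the second after the job is handed in, with the robot touching nothing.
It also fails if it takes over 67 s, if anything falls off the work surface, if the arm or the gripper's body presses on something with over 40 N, if the wrist force passes 120 N, or if a joint passes its speed limit or range.

## Working session

There is one attempt and no reset: what is moved stays moved. The work goes in short steps, Python scripts to look and compute and a tool call to move; the robot and the scene stay as the last step left them, time stands still between calls to the robot, and variables do not carry over. Pictures are saved under pics/ and viewed, and the job is handed in when it is done.

Besides the shell and the picture viewer there is one more tool, called as name(argument=value, ...), one argument or row to a line, values as JSON. play_rows: Moves the arm, as the interface text tells. Its arguments: {"type":"object","properties":{"commands":{"type":"array"},"squeeze":{"type":"number"}},"required":["commands"]}

```bash
mkdir -p pics; ls; cat > h.py <<'E'
import numpy as np, cv2
from rig import env, optics, order, finder
def snap(n,fn):
    im=optics.get_image(n); cv2.imwrite('pics/'+fn,im['color']); return im
def pt(im,u,v,w=None):
    f=210/np.tan(np.radians(im['fov_y']/2)); z=im['range_z'][int(v),int(u)]
    c=np.array([(u-im['cx'])/f*z,(v-im['cy'])/f*z,z,1]); return (im['cam_to_world']@c)[:3]
def cloud(im):
    f=210/np.tan(np.radians(im['fov_y']/2)); z=im['range_z']
    v,u=np.mgrid[0:420,0:560]
    P=np.stack([(u-im['cx'])/f*z,(v-im['cy'])/f*z,z,np.ones_like(z)],-1)@im['cam_to_world'].T
    P=P[...,:3]; P[z==0]=np.nan; return P
E
python3 - <<'E'
from h import *
np.set_printoptions(precision=4,suppress=True)
a=snap('scene','s0.png');b=snap('top','t0.png')
for c in ('scene','top'):
  for t in ['press','clamp_screw','wing_grip','pin_grip','plunger_top','jar','sample_pot','stain_bottle','timer','control_vial']:
    print(c,t,[(np.round(d['point'],3).tolist(),round(d['conf'],2)) for d in finder.boxes_of(c,t)][:4])
for im in(a,b): print(im['fov_y'],im['cx'],im['cy'],im['cam_to_world'])
s=env.observe();print(s['time_s'],s['position'],s['tool_rot'],s['grip_width'])
E
```

```text
pics
scene press [([0.515, 0.22, 0.015], 0.6), ([0.478, -0.091, 0.031], 0.55), ([0.487, 0.246, 0.162], 0.37)]
scene clamp_screw [([0.482, 0.24, 0.106], 0.54), ([0.583, 0.23, 0.142], 0.52)]
scene wing_grip [([0.576, 0.227, 0.141], 0.72), ([0.478, -0.086, 0.029], 0.57)]
scene pin_grip [([0.45, -0.194, 0.019], 0.61), ([0.482, 0.247, 0.104], 0.57)]
scene plunger_top [([0.49, 0.246, 0.156], 0.6)]
scene jar [([0.37, 0.385, 0.061], 0.89), ([0.577, 0.433, 0.038], 0.67), ([0.49, 0.275, 0.03], 0.61)]
scene sample_pot [([0.491, 0.176, 0.059], 0.6)]
scene stain_bottle [([0.503, 0.587, 0.06], 0.98)]
scene timer [([0.448, -0.195, 0.016], 0.8), ([0.499, 0.586, 0.06], 0.67), ([0.578, 0.227, 0.139], 0.2)]
scene control_vial [([0.476, -0.089, 0.029], 0.48)]
top press [([0.533, 0.231, 0.014], 0.85)]
top clamp_screw []
top wing_grip []
top pin_grip [([0.482, 0.247, 0.11], 0.76), ([0.585, 0.228, 0.153], 0.53)]
top plunger_top [([0.485, 0.25, 0.158], 0.39), ([0.481, 0.244, 0.104], 0.24)]
top jar [([0.499, 0.287, 0.074], 0.64), ([0.369, 0.394, 0.077], 0.63), ([0.488, 0.394, 0.077], 0.51)]
top sample_pot [([0.492, 0.186, 0.063], 0.5)]
top stain_bottle [([0.504, 0.591, 0.07], 0.8)]
top timer [([0.45, -0.193, 0.016], 0.54)]
top control_vial []
51.40956661432812 274.9186587486079 205.71100090218258 [[ 0.7697 -0.4657  0.4366  0.0161]
 [-0.6381 -0.5427  0.5461 -0.4316]
 [-0.0174 -0.699  -0.7149  0.9244]
 [ 0.      0.      0.      1.    ]]
46.21052412107435 276.29635037325835 203.5204090328313 [[-0.0145 -0.9895  0.1435  0.2645]
 [-0.9996  0.0176  0.0206  0.1711]
 [-0.0229 -0.1431 -0.9894  1.5999]
 [ 0.      0.      0.      1.    ]]
1.1 [0.1317 0.534  0.2453] [[-0.9709  0.2394 -0.    ]
 [ 0.2394  0.9709 -0.    ]
 [ 0.     -0.     -1.    ]] 0.0854056627144875
```

View pics/s0.png

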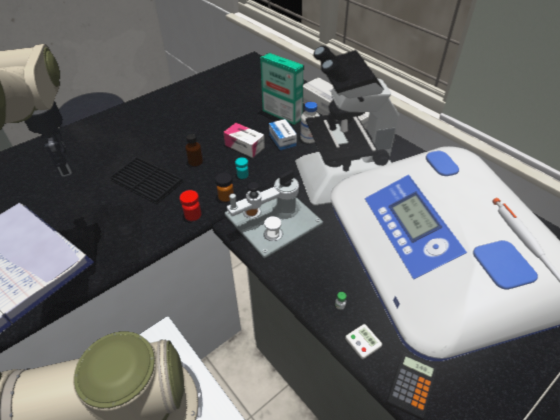

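View pics/t0.png

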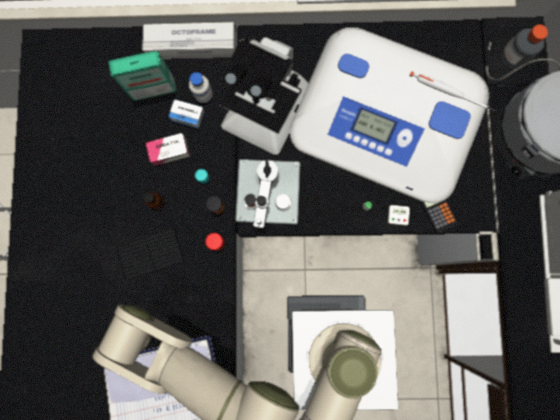

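```bash
python3 - <<'E'
from h import *
np.set_printoptions(precision=4,suppress=True)
a=optics.get_image('scene');b=optics.get_image('top')
c1=cv2.resize(a['color'][150:260,170:340],None,fx=4.4,fy=4.4,interpolation=cv2.INTER_CUBIC)
c2=cv2.resize(b['color'][145:250,195:310],None,fx=5,fy=5,interpolation=cv2.INTER_CUBIC)
cv2.imwrite('pics/c1.png',c1);cv2.imwrite('pics/c2.png',c2)
np.savez('/tmp/im.npz',A=cloud(a),B=cloud(b))
for n,im in(('s',a),('t',b)):
  P=cloud(im); 
  m=(abs(P[...,2]-.014)<.005)&(P[...,0]>.38)&(P[...,0]<.68)&(P[...,1]>.08)&(P[...,1]<.34)
  k=cv2.morphologyEx(m.astype(np.uint8),cv2.MORPH_OPEN,np.ones((3,3)))>0
  q=P[k][:,:2]; print(n,len(q),cv2.minAreaRect((q*1000).astype(np.float32)), q.min(0),q.max(0))
  for lo,hi in((.1,.112),(.118,.135),(.145,.16)):
    m=(P[...,2]>lo)&(P[...,2]<hi)&(P[...,0]>.38)&(P[...,0]<.68)&(P[...,1]>.1)&(P[...,1]<.34)
    q=P[m]; print(lo,len(q),q.mean(0),q.min(0),q.max(0), cv2.minAreaRect((q[:,:2]*1000).astype(np.float32)))
E
```

```text
s 2242 ((557.6396484375, 230.97579956054688), (197.9365997314453, 245.6696014404297), 86.33663177490234) [0.4295 0.1291] [0.6789 0.3373]
0.1 517 [0.5212 0.2214 0.107 ] [0.4117 0.1005 0.1   ] [0.6799 0.2738 0.112 ] ((560.7552490234375, 210.14349365234375), (89.77233123779297, 310.73394775390625), 59.15636444091797)
0.118 269 [0.5195 0.2375 0.1245] [0.4202 0.2036 0.118 ] [0.6137 0.2684 0.1347] ((518.0652465820312, 248.02670288085938), (54.98102951049805, 194.6015625), 75.70951843261719)
0.145 191 [0.5139 0.2411 0.1541] [0.4208 0.2245 0.1451] [0.6076 0.268  0.16  ] ((513.3311157226562, 241.43453979492188), (30.483264923095703, 188.49916076660156), 77.24932861328125)
t 1229 ((555.6427612304688, 230.86766052246094), (198.2313995361328, 240.24098205566406), 86.06327056884766) [0.43   0.1278] [0.6748 0.3363]
0.1 382 [0.5255 0.2236 0.1069] [0.41   0.1005 0.1   ] [0.6797 0.2716 0.112 ] ((565.0374145507812, 214.63595581054688), (108.18790435791016, 313.783447265625), 58.895896911621094)
0.118 137 [0.5418 0.2344 0.1231] [0.4177 0.1983 0.1181] [0.6062 0.2637 0.1348] ((511.32867431640625, 232.8076171875), (58.566162109375, 190.3739471435547), 85.94487762451172)
0.145 157 [0.5125 0.2411 0.1537] [0.42   0.2242 0.1455] [0.6053 0.2623 0.1599] ((512.6618041992188, 244.29501342773438), (30.482505798339844, 186.6493682861328), 85.44950866699219)
```

View pics/c1.png

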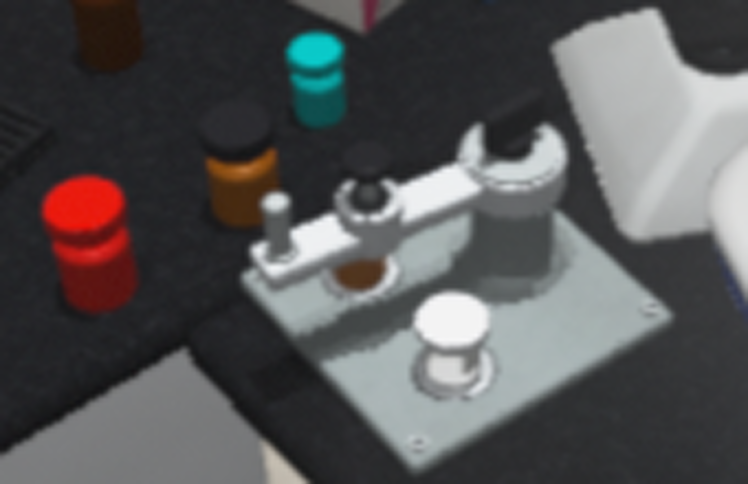

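View pics/c2.png

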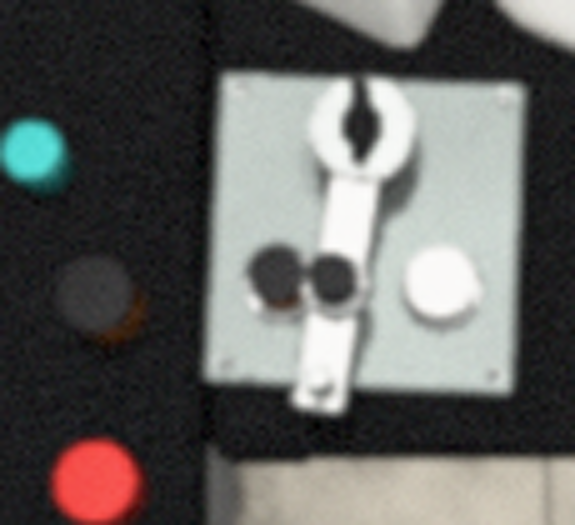

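```bash
cat >> h.py <<'E'
def ray(im,u,v,z):
    f=210/np.tan(np.radians(im['fov_y']/2)); M=im['cam_to_world']
    d=M[:3,:3]@np.array([(u-im['cx'])/f,(v-im['cy'])/f,1]); o=M[:3,3]; return o+d*(z-o[2])/d[2]
E
python3 - <<'E'
from h import *
np.set_printoptions(precision=4,suppress=True)
b=optics.get_image('top');a=optics.get_image('scene')
cc=[ray(b,195+u/5-.4,145+v/5-.4,.014)[:2] for u,v in((220,73),(525,85),(513,395),(205,382))]
print(np.array(cc)); TL,TR,BR,BL=cc
for p,q in((BL,TL),(BR,TR),(TR,TL),(BR,BL)):
  d=q-p; print(np.linalg.norm(d),np.degrees(np.arctan2(d[1],d[0])))
print(sum(cc)/4)
for n,u,v,z in(('wing',362,128,.153),('plungtop',333,279,.157),('jarcap',276,274,.072),('pot',440,283,.062),('pintop',320,384,.150)): print(n,ray(b,195+u/5-.4,145+v/5-.4,z))
for n,u,v,z in(('wing',517,120,.153),('plungtop',366,160,.157),('pot',451,318,.062),('pintop',275,203,.150)): print('s',n,ray(a,170+u/4.4-.4,150+v/4.4-.4,z))
for n,im in(('s',a),('t',b)):
  P=cloud(im); Z=P[...,2]
  for nm,c,r,lo,hi in(('wing',(.582,.228),.035,.14,.16),('pl',(.487,.247),.03,.15,.165),('pin',(.427,.235),.02,.125,.16),('pot',(.492,.185),.035,.056,.07),('jar',(.499,.287),.03,.066,.08)):
    m=(np.hypot(P[...,0]-c[0],P[...,1]-c[1])<r)&(Z>lo)&(Z<hi);q=P[m]
    if len(q)>3: print(n,nm,len(q),np.median(q,0),cv2.minAreaRect((q[:,:2]*1000).astype(np.float32)))
E
```

```text
[[0.6448 0.3267]
 [0.6327 0.1254]
 [0.4277 0.1375]
 [0.4396 0.3371]]
0.20545513374717259 -2.9224753018104375
0.2052820336142579 -3.383305588139883
0.20160474553890875 86.55711738487871
0.19995218219773062 86.60432217477911
[0.5362 0.2317]
wing [0.5759 0.2277 0.153 ]
plungtop [0.484  0.2459 0.157 ]
jarcap [0.5007 0.2861 0.072 ]
pot [0.4946 0.1832 0.062 ]
pintop [0.4222 0.2546 0.15  ]
s wing [0.5796 0.2187 0.153 ]
s plungtop [0.4868 0.2466 0.157 ]
s pot [0.4985 0.1856 0.062 ]
s pintop [0.4289 0.2583 0.15  ]
s wing 94 [0.5833 0.2288 0.1513] ((584.7130126953125, 230.71368408203125), (13.325220108032227, 42.56605529785156), 86.0508804321289)
s pl 97 [0.4847 0.2462 0.1578] ((486.3469543457031, 247.29681396484375), (26.795873641967773, 28.691753387451172), 51.150508880615234)
s pin 25 [0.4275 0.2531 0.1365] ((428.0629577636719, 252.60389709472656), (10.376189231872559, 3.9096248149871826), 1.0857893228530884)
s pot 174 [0.4967 0.1847 0.0619] ((497.4201965332031, 184.91993713378906), (42.08407211303711, 42.935577392578125), 49.78110122680664)
s jar 7 [0.4941 0.3006 0.0734] ((493.1277160644531, 301.2002868652344), (9.815797805786133, 4.7971906661987305), 35.65130615234375)
t wing 57 [0.5826 0.2282 0.1532] ((582.7064208984375, 229.21043395996094), (9.492372512817383, 42.86214828491211), 89.56295013427734)
t pl 86 [0.4854 0.2463 0.1567] ((486.7644348144531, 246.19781494140625), (29.154556274414062, 30.39504051208496), 12.670903205871582)
t pin 7 [0.4236 0.2532 0.1471] ((425.2068176269531, 252.09457397460938), (9.71546745300293, 2.927011013031006), 1.5363038778305054)
t pot 141 [0.4952 0.1821 0.0619] ((497.0734558105469, 183.44444274902344), (41.068275451660156, 42.583038330078125), 88.91455841064453)
t jar 99 [0.5022 0.2855 0.0714] ((503.4648742675781, 287.3737487792969), (36.25627517700195, 34.95161056518555), 1.0370620489120483)
```

```bash
python3 - <<'E'
from h import *
np.set_printoptions(precision=3,suppress=True)
for n in('scene','top'):
  P=cloud(optics.get_image(n)); r=np.hypot(P[...,0]-.584,P[...,1]-.2295);Z=P[...,2]
  for lo,hi in((0.008,.018),(.018,.024),(.024,.03),(.03,.035),(.035,.042)): 
    m=(r>lo)&(r<hi)&(P[...,0]>.57); print(n,lo,hi,np.round(np.percentile(Z[m],[10,50,90]),3))
  for hh in (.1,.15,.2):
    m=(Z>hh)&(P[...,0]>.58)&(abs(P[...,1]-.23)<.25)&(P[...,0]<.9)&(r>.05); i=np.argmin(r[m]); print(hh,P[m][i],r[m][i])
E
```

```text
scene 0.008 0.018 [0.117 0.13  0.153]
scene 0.018 0.024 [0.033 0.066 0.123]
scene 0.024 0.03 [0.024 0.084 0.118]
scene 0.03 0.035 [0.016 0.095 0.115]
scene 0.035 0.042 [0.014 0.016 0.018]
0.1 [0.687 0.195 0.164] 0.10865357519655505
0.15 [0.687 0.195 0.164] 0.10865357519655505
0.2 [0.712 0.241 0.398] 0.12808782878632535
top 0.008 0.018 [0.116 0.127 0.153]
top 0.018 0.024 [0.113 0.118 0.125]
top 0.024 0.03 [0.109 0.116 0.12 ]
top 0.03 0.035 [0.02  0.11  0.115]
top 0.035 0.042 [0.01  0.015 0.019]
0.1 [0.691 0.202 0.173] 0.11046687282633384
0.15 [0.691 0.202 0.173] 0.11046687282633384
0.2 [0.711 0.239 0.4  ] 0.12706594515173109
```

play_rows(
  commands=[
    {"rz":-0.107},
    {"rz":-0.107,"x":-0.02},
    {"x":-0.044,"y":-0.029},
    {"x":-0.044,"y":-0.029},
    {"x":-0.044,"y":-0.029},
    {"x":-0.044,"y":-0.029},
    {"x":-0.044,"y":-0.029},
    {"x":-0.044,"y":-0.029},
    {"x":-0.044,"y":-0.029,"grip":0.0},
  ],
)

```text
invalid input at $.commands[0]: expected keys grip, x, y, z, rx, ry, rz
```

play_rows(
  commands=[
    {"grip":-1,"x":0,"y":0,"z":0,"rx":0,"ry":0,"rz":-0.107},
    {"grip":-1,"x":-0.02,"y":0,"z":0,"rx":0,"ry":0,"rz":-0.107},
    {"grip":-1,"x":-0.044,"y":-0.029,"z":0,"rx":0,"ry":0,"rz":0},
    {"grip":-1,"x":-0.044,"y":-0.029,"z":0,"rx":0,"ry":0,"rz":0},
    {"grip":-1,"x":-0.044,"y":-0.029,"z":0,"rx":0,"ry":0,"rz":0},
    {"grip":-1,"x":-0.044,"y":-0.029,"z":0,"rx":0,"ry":0,"rz":0},
    {"grip":-1,"x":-0.044,"y":-0.029,"z":0,"rx":0,"ry":0,"rz":0},
    {"grip":-1,"x":-0.044,"y":-0.029,"z":0,"rx":0,"ry":0,"rz":0},
    {"grip":-0.3,"x":-0.044,"y":-0.029,"z":0,"rx":0,"ry":0,"rz":0},
    {"grip":-0.3,"x":0,"y":0,"z":0,"rx":0,"ry":0,"rz":0},
  ],
)

```text
time_s: 2.65
position: [0.4562, 0.3178, 0.2448]
tool_rot: [[-0.999, 0.032, -0.0], [0.032, 0.999, -0.0], [-0.0, -0.0, -1.0]]
ft_force: [0.3, -0.7, -0.8]
grip_width: 0.0556
```

```bash
cat > d.py <<'E'
import sys
from h import *
s=env.observe();R=np.array(s['tool_rot']);p=np.array(s['position'])
np.set_printoptions(precision=4,suppress=True)
print('t',round(s['time_s'],2),'p',p,'yaw_y',np.degrees(np.arctan2(R[1,1],R[0,1])),'tilt',R[:,2],'w',s['grip_width'],'F',np.array(s['ft_force']),'T',np.array(s['wrist_torque']),'q',np.array(s['q']))
if len(sys.argv)>3: print('tool d',R.T@(np.array(list(map(float,sys.argv[1:4])))-p))
E
python3 d.py .584 .2295 .142
```

```text
t 2.65 p [0.4562 0.3178 0.2448] yaw_y 88.16034911471267 tilt [-0.     -0.0004 -1.    ] w 0.0556177804714381 F [ 0.3094 -0.7144 -0.8081] T [-0.0299 -0.028   0.054 ] q [ 22.6682  22.4369  73.4088  -0.0236  84.1647 -65.4897]
tool d [-0.1306 -0.0841  0.1029]
```

play_rows(
  commands=[
    {"grip":-0.3,"x":-0.043,"y":-0.028,"z":0,"rx":0,"ry":0,"rz":0},
    {"grip":-0.3,"x":-0.043,"y":-0.028,"z":0,"rx":0,"ry":0,"rz":0},
    {"grip":-0.3,"x":-0.044,"y":-0.028,"z":0.02,"rx":0,"ry":0,"rz":0},
    {"grip":-0.3,"x":0,"y":0,"z":0.025,"rx":0,"ry":0,"rz":0},
    {"grip":-0.3,"x":0,"y":0,"z":0,"rx":0,"ry":0,"rz":0},
  ],
)

```text
time_s: 3.28
position: [0.5803, 0.2325, 0.1986]
tool_rot: [[-1.0, 0.028, -0.004], [0.028, 1.0, -0.001], [0.004, -0.001, -1.0]]
ft_force: [-1.0, 0.6, 1.2]
grip_width: 0.0557
```

```bash
python3 d.py .584 .2295 .142; python3 - <<'E'
from h import *
w=snap('wrist','w0.png'); print(w['fov_y'],w['cx'],w['cy'],w['cam_to_world'])
print([ (d['point'],d['conf']) for d in finder.boxes_of('wrist','wing_grip')])
E
```

```text
t 3.27 p [0.5803 0.2325 0.1986] yaw_y 88.41855976355637 tilt [-0.0044 -0.0006 -1.    ] w 0.05567842703837434 F [-0.9752  0.5704  1.1871] T [ 0.0263 -0.0348 -0.0303] q [ 10.9936  31.4252  65.8059   0.0129  83.0205 -77.4265]
tool d [-0.004  -0.0028  0.0566]
65.70646984690485 275.5722048880369 208.73352501702 [[ 2.73669684e-02  9.54091979e-01  2.98260867e-01  5.03422467e-01]
 [ 9.99625435e-01 -2.61798822e-02 -7.97524027e-03  2.36039995e-01]
 [ 1.99321596e-04  2.98367407e-01 -9.54451073e-01  3.27438154e-01]
 [ 0.00000000e+00  0.00000000e+00  0.00000000e+00  1.00000000e+00]]
[([0.5756, 0.2304, 0.1487], 0.6)]
```

View pics/w0.png

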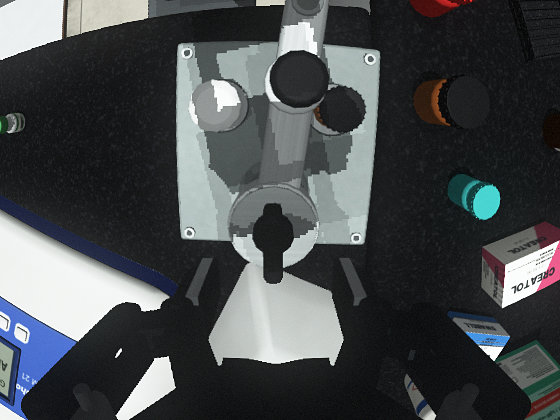

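```bash
cat >> h.py <<'E'
def fcloud(im):
    f=210/np.tan(np.radians(im['fov_y']/2)); z=im['range_z']
    v,u=np.mgrid[0:420,0:560]; x=(u-im['cx']);y=(v-im['cy']); r=np.hypot(x,y)+1e-9; t=np.tan(r/f)/r
    P=np.stack([x*t*z,y*t*z,z,np.ones_like(z)],-1)@im['cam_to_world'].T
    P=P[...,:3]; P[z==0]=np.nan; return P
E
python3 - <<'E'
from h import *
np.set_printoptions(precision=4,suppress=True)
P=fcloud(optics.get_image('wrist'));Z=P[...,2]
for nm,c,r,lo,hi in(('wing',(.582,.228),.03,.14,.16),('pl',(.487,.247),.03,.15,.165),('pin',(.427,.235),.04,.145,.16),('pot',(.492,.185),.035,.056,.07),('jar',(.499,.287),.03,.066,.08),('hub',(.582,.228),.045,.112,.121)):
    m=(np.hypot(P[...,0]-c[0],P[...,1]-c[1])<r)&(Z>lo)&(Z<hi);q=P[m]
    if len(q)>3: print(nm,len(q),np.median(q,0),cv2.minAreaRect((q[:,:2]*1000).astype(np.float32)), cv2.minEnclosingCircle((q[:,:2]*1000).astype(np.float32)))
E
```

```text
wing 1406 [0.5811 0.2319 0.1521] ((584.1349487304688, 231.8392791748047), (12.050920486450195, 45.70452117919922), 89.03800964355469) ((584.175048828125, 231.6314239501953), 22.929712295532227)
pl 2623 [0.4869 0.2486 0.1566] ((486.47808837890625, 248.74822998046875), (31.227163314819336, 31.14434814453125), 16.15349769592285) ((486.417236328125, 248.73809814453125), 15.924909591674805)
pot 2101 [0.497  0.1863 0.0606] ((497.4036560058594, 185.6939697265625), (42.89606475830078, 43.54949188232422), 20.499353408813477) ((496.9168701171875, 185.74758911132812), 22.601490020751953)
jar 1645 [0.5026 0.2885 0.0719] ((502.6205749511719, 289.0267333984375), (37.521141052246094, 37.16712951660156), 22.661401748657227) ((502.8466796875, 288.9913024902344), 19.437515258789062)
hub 3859 [0.5778 0.2334 0.1156] ((583.263427734375, 232.0320281982422), (63.04764938354492, 62.59275817871094), 88.2069320678711) ((584.31591796875, 231.43719482421875), 32.55588150024414)
```

play_rows(
  commands=[
    {"grip":-0.3,"x":-0.004,"y":-0.0006,"z":0,"rx":0,"ry":0,"rz":-0.01},
    {"grip":-0.3,"x":0,"y":0,"z":0.02,"rx":0,"ry":0,"rz":0},
    {"grip":-0.3,"x":0,"y":0,"z":0.02,"rx":0,"ry":0,"rz":0},
    {"grip":-0.3,"x":0,"y":0,"z":0.016,"rx":0,"ry":0,"rz":0},
    {"grip":1,"x":0,"y":0,"z":0,"rx":0,"ry":0,"rz":0},
    {"grip":1,"x":0,"y":0,"z":0,"rx":0,"ry":0,"rz":0},
    {"grip":1,"x":0,"y":0,"z":0,"rx":0,"ry":0,"rz":0},
    {"grip":1,"x":0,"y":0,"z":0,"rx":0,"ry":0,"rz":0},
    {"grip":1,"x":0,"y":0,"z":0,"rx":0,"ry":0,"rz":0},
  ],
  squeeze=40,
)

```text
time_s: 4.55
position: [0.5858, 0.2305, 0.1455]
tool_rot: [[-1.0, 0.018, 0.002], [0.018, 1.0, -0.002], [-0.002, -0.002, -1.0]]
ft_force: [-0.9, -5.1, 2.5]
grip_width: 0.0114
```

```bash
python3 d.py .5842 .2317 .142
```

```text
t 4.55 p [0.5858 0.2305 0.1455] yaw_y 88.95507667797848 tilt [ 0.0016 -0.0016 -1.    ] w 0.011377708991599426 F [-0.8695 -5.097   2.5121] T [-0.7633  0.21    0.0222] q [ 10.7658  34.3078  69.6833  -0.1077  75.9358 -78.1633]
tool d [0.0016 0.0011 0.0035]
```

play_rows(
  commands=[
    {"grip":1,"x":0.0015,"y":0.0012,"z":0,"rx":0,"ry":0,"rz":0},
    {"grip":1,"x":0,"y":0,"z":0,"rx":0,"ry":0,"rz":-0.14},
    {"grip":1,"x":0,"y":0,"z":0,"rx":0,"ry":0,"rz":-0.14},
    {"grip":1,"x":0,"y":0,"z":0,"rx":0,"ry":0,"rz":-0.14},
    {"grip":1,"x":0,"y":0,"z":0,"rx":0,"ry":0,"rz":-0.14},
  ],
)

```text
time_s: 5.18
position: [0.5855, 0.231, 0.1455]
tool_rot: [[-0.855, -0.519, 0.004], [-0.519, 0.855, -0.002], [-0.002, -0.004, -1.0]]
ft_force: [4.2, -8.6, -0.4]
grip_width: 0.0111
```

```bash
python3 d.py .5842 .2317 .142
```

```text
t 5.17 p [0.5855 0.231  0.1455] yaw_y 121.2433977784051 tilt [ 0.004  -0.0023 -1.    ] w 0.011120505361017016 F [ 4.1751 -8.6019 -0.3767] T [-1.0735 -0.557  -0.0943] q [  10.8414   34.2546   69.7904   -0.1776   75.7528 -110.3588]
tool d [0.0008 0.0013 0.0035]
```

play_rows(
  commands=[
    {"grip":1,"x":0,"y":-0.002,"z":0,"rx":0,"ry":0,"rz":-0.14},
    {"grip":1,"x":0,"y":0,"z":0,"rx":0,"ry":0,"rz":-0.14},
    {"grip":1,"x":0,"y":0,"z":0,"rx":0,"ry":0,"rz":-0.14},
    {"grip":1,"x":0,"y":0,"z":0,"rx":0,"ry":0,"rz":-0.14},
    {"grip":1,"x":0,"y":0,"z":0,"rx":0,"ry":0,"rz":-0.14},
    {"grip":1,"x":0,"y":0,"z":0,"rx":0,"ry":0,"rz":0},
  ],
)

```text
time_s: 5.92
position: [0.5852, 0.2312, 0.1455]
tool_rot: [[-0.324, -0.946, 0.002], [-0.946, 0.324, 0.0], [-0.001, -0.001, -1.0]]
ft_force: [-0.4, -0.2, 4.5]
grip_width: 0.0111
```

```bash
python3 d.py .5842 .2317 .142
```

```text
t 5.92 p [0.5852 0.2312 0.1455] yaw_y 161.11525153636606 tilt [ 0.0016  0.0004 -1.    ] w 0.011102873390389656 F [-0.3964 -0.1923  4.4915] T [0.1081 0.3456 0.112 ] q [  10.7894   34.2595   69.7795    0.0072   75.8648 -150.3277]
tool d [-0.0002  0.0011  0.0035]
```

play_rows(
  commands=[
    {"grip":-0.3,"x":0,"y":0,"z":0,"rx":0,"ry":0,"rz":0},
    {"grip":-0.3,"x":0,"y":0,"z":0,"rx":0,"ry":0,"rz":0},
    {"grip":-0.3,"x":0,"y":0,"z":-0.03,"rx":0,"ry":0,"rz":0},
    {"grip":-0.3,"x":0,"y":0,"z":-0.04,"rx":0,"ry":0,"rz":0},
    {"grip":-0.3,"x":0,"y":0,"z":0,"rx":0,"ry":0,"rz":0.177},
    {"grip":-0.3,"x":0,"y":0,"z":0,"rx":0,"ry":0,"rz":0.177},
    {"grip":-0.3,"x":0,"y":0,"z":0,"rx":0,"ry":0,"rz":0.177},
    {"grip":-0.3,"x":0,"y":0,"z":0,"rx":0,"ry":0,"rz":0.177},
    {"grip":-0.3,"x":0,"y":0,"z":0,"rx":0,"ry":0,"rz":0.177},
    {"grip":-0.3,"x":0,"y":0,"z":0,"rx":0,"ry":0,"rz":0.177},
    {"grip":-0.3,"x":0,"y":0,"z":0,"rx":0,"ry":0,"rz":0.177},
    {"grip":-0.3,"x":0,"y":0,"z":0,"rx":0,"ry":0,"rz":0},
  ],
)

```text
time_s: 7.42
position: [0.5849, 0.231, 0.2142]
tool_rot: [[-1.0, -0.004, -0.0], [-0.004, 1.0, -0.0], [0.0, -0.0, -1.0]]
ft_force: [-0.9, -0.5, -0.2]
grip_width: 0.0555
```

```bash
python3 d.py .4266 .2592 .20;python3 - <<'E'
from h import *
a=snap('scene','s1.png')
c1=cv2.resize(a['color'][150:260,170:340],None,fx=4.4,fy=4.4,interpolation=cv2.INTER_CUBIC);cv2.imwrite('pics/c3.png',c1)
E
```

```text
t 7.42 p [0.5849 0.231  0.2142] yaw_y 90.22280308357062 tilt [-0.0002 -0.0001 -1.    ] w 0.05552504567940549 F [-0.8672 -0.4538 -0.1583] T [0.008  0.0329 0.0198] q [ 10.7833  31.0608  63.8286  -0.0008  85.1245 -79.4395]
tool d [0.1582 0.0288 0.0142]
```

View pics/c3.png

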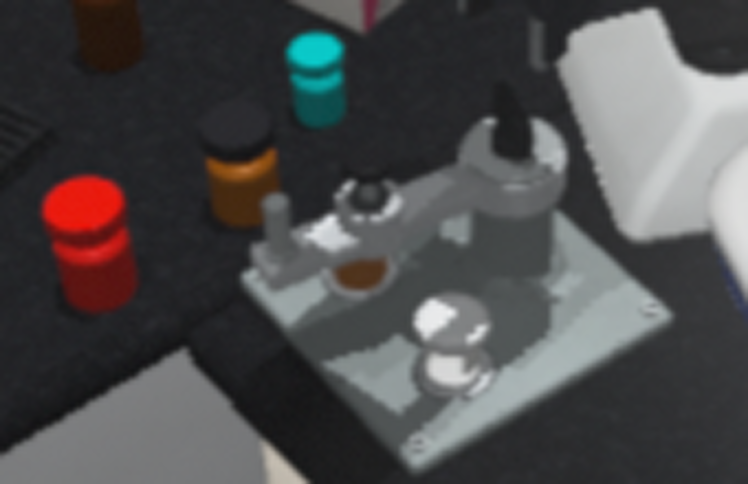

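play_rows(
  commands=[
    {"grip":-0.3,"x":0.04,"y":0.007,"z":0,"rx":0,"ry":0,"rz":0},
    {"grip":-0.3,"x":0.04,"y":0.007,"z":0,"rx":0,"ry":0,"rz":0},
    {"grip":-0.3,"x":0.04,"y":0.007,"z":0,"rx":0,"ry":0,"rz":0},
    {"grip":-0.3,"x":0.038,"y":0.008,"z":0.014,"rx":0,"ry":0,"rz":0},
    {"grip":-0.3,"x":0,"y":0,"z":0,"rx":0,"ry":0,"rz":0},
  ],
)

```text
time_s: 8.1
position: [0.4244, 0.2599, 0.2]
tool_rot: [[-1.0, -0.008, -0.002], [-0.008, 1.0, -0.001], [0.002, -0.0, -1.0]]
ft_force: [1.1, 0.0, -0.1]
grip_width: 0.0553
```

```bash
python3 d.py .4266 .2592 .138; python3 - <<'E'
from h import *
np.set_printoptions(precision=4,suppress=True)
im=snap('wrist','w1.png')
P=fcloud(im);Z=P[...,2]
for nm,c,r,lo,hi in(('pin',(.4266,.2592),.025,.14,.16),('pl',(.487,.247),.03,.15,.165)):
    m=(np.hypot(P[...,0]-c[0],P[...,1]-c[1])<r)&(Z>lo)&(Z<hi);q=P[m]
    if len(q)>3: print(nm,len(q),np.median(q,0),cv2.minAreaRect((q[:,:2]*1000).astype(np.float32)), cv2.minEnclosingCircle((q[:,:2]*1000).astype(np.float32)))
E
```

```text
t 8.1 p [0.4244 0.2599 0.2   ] yaw_y 90.4595830960947 tilt [-0.002  -0.0005 -1.    ] w 0.05531355858596643 F [ 1.1007  0.0409 -0.1039] T [ 0.0062 -0.0468 -0.0239] q [ 17.8164  18.9632  86.8214   0.0071  74.3325 -72.6451]
tool d [-0.0023 -0.0006  0.062 ]
pin 532 [0.425  0.2592 0.1494] ((426.95135498046875, 259.0526428222656), (14.405590057373047, 14.714012145996094), 67.1716537475586) ((426.9552001953125, 259.193359375), 7.743661880493164)
pl 1434 [0.4824 0.2493 0.1564] ((485.3417663574219, 248.76004028320312), (31.334232330322266, 30.991456985473633), 48.04533386230469) ((485.76129150390625, 248.8375701904297), 16.120105743408203)
```

View pics/w1.png

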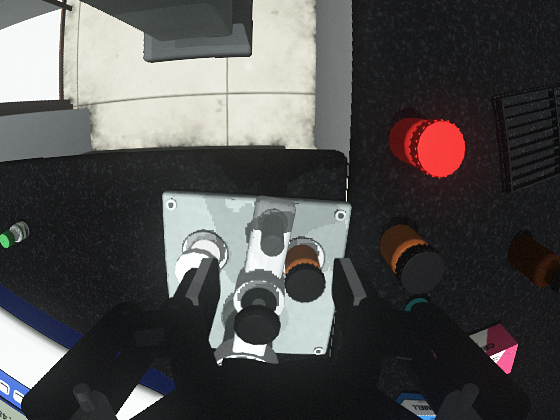

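play_rows(
  commands=[
    {"grip":-0.3,"x":-0.0025,"y":-0.0006,"z":0.02,"rx":0,"ry":0,"rz":0},
    {"grip":-0.3,"x":0,"y":0,"z":0.022,"rx":0,"ry":0,"rz":0},
    {"grip":-0.3,"x":0,"y":0,"z":0.018,"rx":0,"ry":0,"rz":0},
    {"grip":1,"x":0,"y":0,"z":0,"rx":0,"ry":0,"rz":0},
    {"grip":1,"x":0,"y":0,"z":0,"rx":0,"ry":0,"rz":0},
    {"grip":1,"x":0,"y":0,"z":0,"rx":0,"ry":0,"rz":0},
    {"grip":1,"x":0,"y":0,"z":0,"rx":0,"ry":0,"rz":0},
  ],
  squeeze=25,
)

```text
time_s: 9.02
position: [0.4303, 0.259, 0.1412]
tool_rot: [[-1.0, -0.003, 0.003], [-0.003, 1.0, 0.0], [-0.003, 0.0, -1.0]]
ft_force: [2.5, -2.1, 3.6]
grip_width: 0.0135
```

```bash
python3 d.py .4533 .3237 .138; python3 - <<'E'
from h import *
s=env.observe();R=np.array(s['tool_rot']);p=np.array(s['position'])[:2]
c=np.array([.5845,.2315]); v=p-c; r=np.hypot(*v);a0=np.arctan2(v[1],v[0]);print(r,np.degrees(a0))
prev=p
a1=np.radians(144.9)
for a in np.linspace(a0,a1,9)[1:]:
    q=c+r*np.array([np.cos(a),np.sin(a)]); print(np.round(q,4),np.round(R[:2,:2].T@(q-prev),4)); prev=q
E
```

```text
t 9.03 p [0.4303 0.259  0.1412] yaw_y 90.19130894890213 tilt [ 0.0029  0.0005 -1.    ] w 0.013531039414542666 F [ 2.541  -2.1447  3.5852] T [-0.2316 -0.4145  0.0089] q [ 17.5264  23.1442  91.3646  -0.0252  65.326  -72.6544]
tool d [-0.0233  0.0646  0.0033]
0.1566808430967238 169.8937701532396
[0.432  0.2674] [-0.0018  0.0084]
[0.4342 0.2756] [-0.0022  0.0083]
[0.4368 0.2837] [-0.0027  0.0081]
[0.4399 0.2917] [-0.0031  0.008 ]
[0.4434 0.2995] [-0.0035  0.0078]
[0.4473 0.3071] [-0.0039  0.0076]
[0.4516 0.3145] [-0.0043  0.0074]
[0.4563 0.3216] [-0.0047  0.0071]
```

play_rows(
  commands=[
    {"grip":1,"x":-0.0018,"y":0.0084,"z":0,"rx":0,"ry":0,"rz":0},
    {"grip":1,"x":-0.0022,"y":0.0083,"z":0,"rx":0,"ry":0,"rz":0},
    {"grip":1,"x":-0.0027,"y":0.0081,"z":0,"rx":0,"ry":0,"rz":0},
    {"grip":1,"x":-0.0031,"y":0.008,"z":0,"rx":0,"ry":0,"rz":0},
    {"grip":1,"x":0,"y":0,"z":0,"rx":0,"ry":0,"rz":0},
  ],
)

```text
time_s: 9.65
position: [0.439, 0.2929, 0.1411]
tool_rot: [[-1.0, -0.004, 0.0], [-0.004, 1.0, 0.001], [-0.0, 0.001, -1.0]]
ft_force: [-1.4, 0.7, 7.7]
grip_width: 0.0141
```

```bash
python3 d.py .4563 .3216 .138
```

```text
t 9.65 p [0.439  0.2929 0.1411] yaw_y 90.20977094647395 tilt [ 0.0005  0.0012 -1.    ] w 0.014139487539768507 F [-1.4369  0.7315  7.6647] T [-0.0028  0.3146 -0.1202] q [ 20.8232  25.4127  87.3254   0.0597  67.213  -69.4096]
tool d [-0.0174  0.0286  0.0032]
```

play_rows(
  commands=[
    {"grip":1,"x":-0.0037,"y":0.0077,"z":0,"rx":0,"ry":0,"rz":0},
    {"grip":1,"x":-0.0041,"y":0.0075,"z":0,"rx":0,"ry":0,"rz":0},
    {"grip":1,"x":-0.0045,"y":0.0073,"z":0,"rx":0,"ry":0,"rz":0},
    {"grip":1,"x":-0.0047,"y":0.0068,"z":0,"rx":0,"ry":0,"rz":0},
    {"grip":1,"x":0,"y":0,"z":0,"rx":0,"ry":0,"rz":0},
  ],
)

```text
time_s: 10.28
position: [0.4558, 0.3223, 0.1409]
tool_rot: [[-1.0, -0.004, 0.0], [-0.004, 1.0, 0.001], [-0.0, 0.001, -1.0]]
ft_force: [-1.4, 1.0, 6.2]
grip_width: 0.0138
```

```bash
python3 d.py .4563 .3216 .138;python3 - <<'E'
from h import *
np.set_printoptions(precision=4,suppress=True)
im=snap('wrist','w2.png')
for n,P in(('w',fcloud(im)),('t',cloud(optics.get_image('top'))),('s',cloud(snap('scene','s3.png')))):
  Z=P[...,2]
  for nm,c,r,lo,hi in(('pl',(.503,.289),.028,.151,.165),('wing',(.584,.231),.03,.146,.16)):
    m=(np.hypot(P[...,0]-c[0],P[...,1]-c[1])<r)&(Z>lo)&(Z<hi);q=P[m]
    if len(q)>3: print(n,nm,len(q),np.median(q,0),cv2.minAreaRect((q[:,:2]*1000).astype(np.float32)), cv2.minEnclosingCircle((q[:,:2]*1000).astype(np.float32)))
E
```

```text
t 10.28 p [0.4558 0.3223 0.1409] yaw_y 90.20191262882824 tilt [ 0.0002  0.0013 -1.    ] w 0.013835187379765107 F [-1.3777  0.9725  6.1821] T [ 0.2485  0.2356 -0.15  ] q [ 23.0825  28.1103  82.4038   0.0668  69.4477 -67.1428]
tool d [-0.0005 -0.0007  0.0029]
w pl 61 [0.5009 0.2817 0.1567] ((501.54156494140625, 281.26495361328125), (2.343611717224121, 17.569087982177734), 47.29357147216797) ((501.3562927246094, 281.064208984375), 8.830486297607422)
t wing 58 [0.5831 0.2292 0.1528] ((583.2338256835938, 228.310546875), (44.38954544067383, 12.255575180053711), 69.47509002685547) ((584.776123046875, 227.73312377929688), 22.19667625427246)
s pl 88 [0.5022 0.2866 0.1575] ((504.2018127441406, 287.4858093261719), (30.743844985961914, 28.618724822998047), 14.79284954071045) ((503.90899658203125, 287.48193359375), 17.01900291442871)
s wing 66 [0.5837 0.2295 0.1531] ((584.6484985351562, 231.37696838378906), (45.789119720458984, 11.390251159667969), 70.12451934814453) ((586.0225830078125, 230.88026428222656), 23.055862426757812)
```

View pics/w2.png

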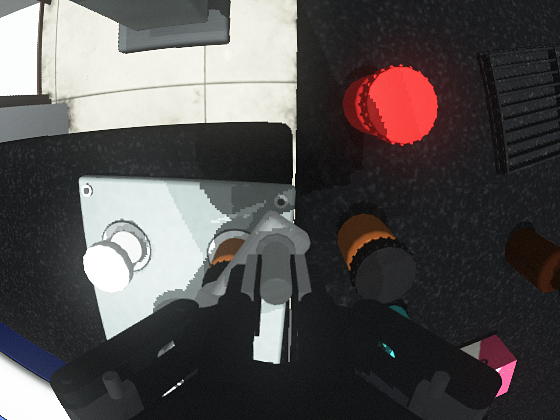

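play_rows(
  commands=[
    {"grip":-0.3,"x":0,"y":0,"z":0,"rx":0,"ry":0,"rz":0},
    {"grip":-0.3,"x":0,"y":0,"z":0,"rx":0,"ry":0,"rz":0},
    {"grip":-0.3,"x":0,"y":0,"z":-0.03,"rx":0,"ry":0,"rz":0},
    {"grip":-0.3,"x":0,"y":0,"z":-0.04,"rx":0,"ry":0,"rz":0},
    {"grip":-0.3,"x":-0.043,"y":-0.0305,"z":0,"rx":0,"ry":0,"rz":0},
    {"grip":-0.3,"x":-0.043,"y":-0.0305,"z":0,"rx":0,"ry":0,"rz":0},
    {"grip":-0.3,"x":-0.043,"y":-0.0305,"z":0,"rx":0,"ry":0,"rz":0},
    {"grip":-0.3,"x":0,"y":0,"z":0,"rx":0,"ry":0,"rz":0},
  ],
)

```text
time_s: 11.42
position: [0.5873, 0.2276, 0.2091]
tool_rot: [[-1.0, 0.001, -0.001], [0.001, 1.0, -0.0], [0.001, -0.0, -1.0]]
ft_force: [-0.4, 0.2, -0.0]
grip_width: 0.0553
```

```bash
python3 d.py .585 .2312 .1455;python3 - <<'E'
from h import *
np.set_printoptions(precision=4,suppress=True)
im=snap('wrist','w3.png')
for n,P in(('w',fcloud(im)),):
  Z=P[...,2]
  for nm,c,r,lo,hi in(('pl',(.503,.289),.028,.151,.165),('wing',(.584,.231),.03,.146,.16),('pin',(.453,.323),.028,.142,.16),('jar',(.502,.289),.028,.066,.08),('pot',(.497,.186),.03,.056,.07)):
    m=(np.hypot(P[...,0]-c[0],P[...,1]-c[1])<r)&(Z>lo)&(Z<hi);q=P[m]
    if len(q)>3: print(n,nm,len(q),np.median(q,0),cv2.minAreaRect((q[:,:2]*1000).astype(np.float32)), cv2.minEnclosingCircle((q[:,:2]*1000).astype(np.float32)))
E
```

```text
t 11.43 p [0.5873 0.2276 0.2091] yaw_y 89.96161112151556 tilt [-0.001  -0.0005 -1.    ] w 0.05534363832497563 F [-0.4449  0.162  -0.0155] T [0.0026 0.0339 0.0391] q [ 10.4423  31.3876  64.084   -0.0174  84.5891 -79.5177]
tool d [0.0023 0.0036 0.0636]
w pl 2168 [0.503  0.2875 0.1566] ((503.0517272949219, 288.69635009765625), (31.220396041870117, 30.95952033996582), 24.67453384399414) ((502.98223876953125, 289.0390930175781), 16.06024169921875)
w wing 1375 [0.5831 0.2318 0.152 ] ((584.6800537109375, 231.9379425048828), (46.087974548339844, 12.628389358520508), 71.31717681884766) ((584.869140625, 231.8719482421875), 23.08002281188965)
w pin 455 [0.4549 0.3216 0.1496] ((453.932861328125, 322.8881530761719), (14.291440963745117, 14.550108909606934), 61.882511138916016) ((454.20587158203125, 323.1561279296875), 7.684731960296631)
w jar 64 [0.4985 0.2717 0.0708] ((495.29052734375, 274.02886962890625), (5.561380386352539, 24.28765106201172), 66.74177551269531) ((496.37213134765625, 276.5452880859375), 12.143999099731445)
w pot 2018 [0.4971 0.1863 0.0607] ((497.12701416015625, 185.66592407226562), (42.48476028442383, 43.667503356933594), 17.097654342651367) ((496.928955078125, 185.59161376953125), 22.55204200744629)
```

View pics/w3.png

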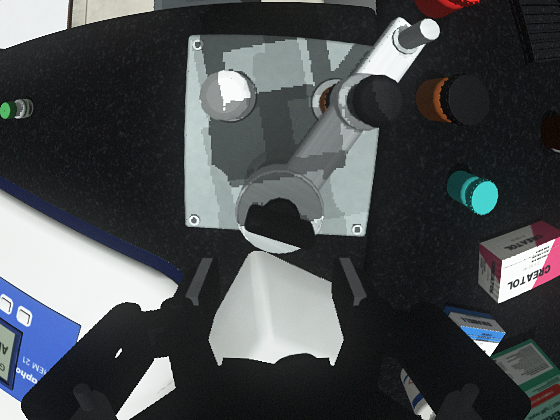

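play_rows(
  commands=[
    {"grip":-0.3,"x":0.0022,"y":0.0036,"z":0,"rx":0,"ry":0,"rz":0},
    {"grip":-0.3,"x":0,"y":0,"z":0,"rx":0,"ry":0,"rz":-0.178},
    {"grip":-0.3,"x":0,"y":0,"z":0,"rx":0,"ry":0,"rz":-0.178},
    {"grip":-0.3,"x":0,"y":0,"z":0,"rx":0,"ry":0,"rz":-0.178},
    {"grip":-0.3,"x":0,"y":0,"z":0,"rx":0,"ry":0,"rz":-0.178},
    {"grip":-0.3,"x":0,"y":0,"z":0,"rx":0,"ry":0,"rz":-0.178},
    {"grip":-0.3,"x":0,"y":0,"z":0,"rx":0,"ry":0,"rz":-0.178},
    {"grip":-0.3,"x":0,"y":0,"z":0,"rx":0,"ry":0,"rz":-0.178},
    {"grip":-0.3,"x":0,"y":0,"z":0.02,"rx":0,"ry":0,"rz":0},
    {"grip":-0.3,"x":0,"y":0,"z":0,"rx":0,"ry":0,"rz":0},
  ],
)

```text
time_s: 12.72
position: [0.5814, 0.2347, 0.1894]
tool_rot: [[-0.315, -0.949, -0.003], [-0.949, 0.315, -0.0], [0.001, 0.003, -1.0]]
ft_force: [0.3, 0.0, -0.5]
grip_width: 0.0556
```

```bash
python3 d.py .585 .2315 .1455
```

```text
t 12.72 p [0.5814 0.2347 0.1894] yaw_y 161.65723547845226 tilt [-0.0029 -0.0004 -1.    ] w 0.055568797243971776 F [ 0.2836  0.0447 -0.4691] T [-0.0393 -0.0045  0.0225] q [  11.1737   31.9786   66.3575    0.0082   81.8337 -150.4848]
tool d [ 0.0018 -0.0045  0.0439]
```

play_rows(
  commands=[
    {"grip":-0.3,"x":0.0018,"y":-0.004,"z":0.01,"rx":0,"ry":0,"rz":0},
    {"grip":-0.3,"x":0,"y":0,"z":0,"rx":0,"ry":0,"rz":0},
    {"grip":-0.3,"x":0,"y":0,"z":0,"rx":0,"ry":0,"rz":0},
  ],
)

```text
time_s: 13.1
position: [0.5863, 0.2307, 0.1806]
tool_rot: [[-0.316, -0.949, 0.0], [-0.949, 0.316, 0.0], [-0.0, -0.0, -1.0]]
ft_force: [1.0, -0.2, 0.0]
grip_width: 0.0554
```

```bash
python3 d.py .585 .2315 .1455
```

```text
t 13.1 p [0.5863 0.2307 0.1806] yaw_y 161.5663509153181 tilt [ 0.0003  0.0001 -1.    ] w 0.05541883014445771 F [ 1.0332 -0.1508  0.0246] T [ 0.0087  0.009  -0.0128] q [  10.728    32.6062   66.7139    0.0039   80.6595 -150.839 ]
tool d [-0.0004  0.0015  0.0351]
```

play_rows(
  commands=[
    {"grip":-0.3,"x":0,"y":0.001,"z":0.017,"rx":0,"ry":0,"rz":0},
    {"grip":-0.3,"x":0,"y":0,"z":0.018,"rx":0,"ry":0,"rz":0},
    {"grip":-0.3,"x":0,"y":0,"z":0,"rx":0,"ry":0,"rz":0},
    {"grip":1,"x":0,"y":0,"z":0,"rx":0,"ry":0,"rz":0},
    {"grip":1,"x":0,"y":0,"z":0,"rx":0,"ry":0,"rz":0},
    {"grip":1,"x":0,"y":0,"z":0,"rx":0,"ry":0,"rz":0},
    {"grip":1,"x":0,"y":0,"z":0,"rx":0,"ry":0,"rz":0},
  ],
  squeeze=40,
)

```text
time_s: 13.98
position: [0.5853, 0.2311, 0.1462]
tool_rot: [[-0.316, -0.949, 0.001], [-0.949, 0.316, 0.0], [-0.001, -0.001, -1.0]]
ft_force: [-2.6, -0.7, 6.2]
grip_width: 0.0114
```

```bash
python3 d.py .585 .2315 .1455
```

```text
t 13.97 p [0.5853 0.2311 0.1462] yaw_y 161.57332284339765 tilt [ 0.0008  0.0004 -1.    ] w 0.011401227179129678 F [-2.5763 -0.7392  6.1782] T [ 0.0676  0.4986 -0.1015] q [  10.783    34.2466   69.6777    0.0133   76.0271 -150.7935]
tool d [-0.0003  0.0004  0.0007]
```

play_rows(
  commands=[
    {"grip":1,"x":0,"y":0,"z":0,"rx":0,"ry":0,"rz":0.15},
    {"grip":1,"x":0,"y":0,"z":0,"rx":0,"ry":0,"rz":0.15},
    {"grip":1,"x":0,"y":0,"z":0,"rx":0,"ry":0,"rz":0.15},
    {"grip":1,"x":0,"y":0,"z":0,"rx":0,"ry":0,"rz":0.15},
    {"grip":1,"x":0,"y":0,"z":0,"rx":0,"ry":0,"rz":0.15},
    {"grip":1,"x":0,"y":0,"z":0,"rx":0,"ry":0,"rz":0.15},
    {"grip":1,"x":0,"y":0,"z":0,"rx":0,"ry":0,"rz":0.15},
    {"grip":1,"x":0,"y":0,"z":0,"rx":0,"ry":0,"rz":0.15},
    {"grip":1,"x":0,"y":0,"z":0,"rx":0,"ry":0,"rz":0},
  ],
)

```text
time_s: 15.1
position: [0.5858, 0.2305, 0.1462]
tool_rot: [[-0.999, -0.047, 0.002], [-0.047, 0.999, -0.001], [-0.002, -0.001, -1.0]]
ft_force: [-0.1, -2.0, 5.3]
grip_width: 0.0114
```

```bash
python3 d.py .585 .2315 .1455
```

```text
t 15.1 p [0.5858 0.2305 0.1462] yaw_y 92.71184509793174 tilt [ 0.0018 -0.0008 -1.    ] w 0.011359358533425411 F [-0.0502 -1.9512  5.2785] T [-0.4558  0.1766 -0.0152] q [ 10.7432  34.2532  69.656   -0.0657  75.9963 -81.9528]
tool d [0.0007 0.0011 0.0007]
```

play_rows(
  commands=[
    {"grip":1,"x":0,"y":0,"z":0,"rx":0,"ry":0,"rz":0.04},
    {"grip":1,"x":0,"y":0,"z":0,"rx":0,"ry":0,"rz":0.04},
    {"grip":1,"x":0,"y":0,"z":0,"rx":0,"ry":0,"rz":0.03},
    {"grip":1,"x":0,"y":0,"z":0,"rx":0,"ry":0,"rz":0},
  ],
)

```text
time_s: 15.6
position: [0.5858, 0.2304, 0.1462]
tool_rot: [[-0.998, 0.061, 0.002], [0.061, 0.998, -0.001], [-0.002, -0.001, -1.0]]
ft_force: [-0.5, -3.1, 5.4]
grip_width: 0.0114
```

```bash
python3 d.py .585 .2315 .1455
```

```text
t 15.6 p [0.5858 0.2304 0.1462] yaw_y 86.50179476053876 tilt [ 0.0018 -0.001  -1.    ] w 0.011377721826939828 F [-0.5034 -3.1316  5.4101] T [-0.5379  0.1923  0.1514] q [ 10.7411  34.2526  69.6568  -0.0781  75.9995 -75.7419]
tool d [0.0008 0.0011 0.0007]
```

play_rows(
  commands=[
    {"grip":1,"x":0,"y":0,"z":0,"rx":0,"ry":0,"rz":0.02},
    {"grip":1,"x":0,"y":0,"z":0,"rx":0,"ry":0,"rz":0.02},
    {"grip":1,"x":0,"y":0,"z":0,"rx":0,"ry":0,"rz":0},
  ],
)

```text
time_s: 15.98
position: [0.5858, 0.2304, 0.1463]
tool_rot: [[-0.995, 0.099, 0.002], [0.099, 0.995, -0.002], [-0.002, -0.001, -1.0]]
ft_force: [-0.6, -3.4, 4.7]
grip_width: 0.0113
```

```bash
python3 d.py .585 .2315 .1455
```

```text
t 15.97 p [0.5858 0.2304 0.1463] yaw_y 84.32313980825377 tilt [ 0.002  -0.0015 -1.    ] w 0.01132968423453999 F [-0.6467 -3.4068  4.6624] T [-0.568   0.1225  1.1183] q [ 10.7511  34.2507  69.655   -0.1109  75.9978 -73.5454]
tool d [0.0009 0.0011 0.0008]
```

play_rows(
  commands=[
    {"grip":-0.3,"x":0,"y":0,"z":0,"rx":0,"ry":0,"rz":0},
    {"grip":-0.3,"x":0,"y":0,"z":0,"rx":0,"ry":0,"rz":0},
    {"grip":-0.3,"x":0,"y":0,"z":-0.03,"rx":0,"ry":0,"rz":0},
    {"grip":-0.3,"x":0,"y":0,"z":-0.035,"rx":0,"ry":0,"rz":0},
    {"grip":1,"x":0,"y":0,"z":0,"rx":0,"ry":0,"rz":0},
    {"grip":1,"x":0,"y":0,"z":0,"rx":0,"ry":0,"rz":0},
  ],
)

```text
time_s: 16.73
position: [0.5849, 0.231, 0.2094]
tool_rot: [[-0.995, 0.101, -0.001], [0.101, 0.995, -0.0], [0.001, -0.0, -1.0]]
ft_force: [0.1, 0.3, -0.3]
grip_width: 0.0198
```

```bash
cat > m.py <<'E'
from h import *
import sys
np.set_printoptions(precision=4,suppress=True)
im=snap('wrist',sys.argv[1])
P=fcloud(im);Z=P[...,2]
for nm,c,r,lo,hi in(('pl',(.503,.289),.028,.151,.165),('wing',(.584,.231),.03,.146,.16),('pin',(.453,.323),.028,.142,.16),('pot',(.497,.186),.03,.056,.07)):
    m=(np.hypot(P[...,0]-c[0],P[...,1]-c[1])<r)&(Z>lo)&(Z<hi);q=P[m]
    if len(q)>3: print(nm,len(q),np.median(q,0),cv2.minAreaRect((q[:,:2]*1000).astype(np.float32)), cv2.minEnclosingCircle((q[:,:2]*1000).astype(np.float32)))
E
python3 m.py w4.png; python3 d.py .503 .289 .19
```

```text
pl 2255 [0.5031 0.2877 0.1566] ((502.97259521484375, 288.97320556640625), (31.475727081298828, 30.970876693725586), 86.48536682128906) ((503.0841979980469, 288.93853759765625), 16.01799774169922)
wing 1287 [0.5821 0.2321 0.1522] ((584.1138916015625, 231.8890380859375), (12.026229858398438, 45.37624740600586), 86.66194152832031) ((584.1279296875, 230.89405822753906), 22.805112838745117)
pin 470 [0.455  0.3219 0.1496] ((454.2870178222656, 322.9312744140625), (14.908879280090332, 14.058693885803223), 73.11276245117188) ((454.2681884765625, 323.3067321777344), 7.849515438079834)
pot 1992 [0.4973 0.1866 0.0607] ((497.23992919921875, 185.6086883544922), (42.93864822387695, 43.83615493774414), 17.950279235839844) ((497.0635986328125, 185.9502716064453), 22.618560791015625)
t 16.77 p [0.5848 0.2309 0.209 ] yaw_y 84.22090709942833 tilt [-0.0022 -0.0004 -1.    ] w 0.012316315899389947 F [-0.4529 -0.1688 -0.357 ] T [ 0.0608 -0.0155  0.0048] q [ 10.774   31.3021  64.2532   0.0029  84.5748 -73.4472]
tool d [0.0872 0.0496 0.0192]
```

View pics/w4.png

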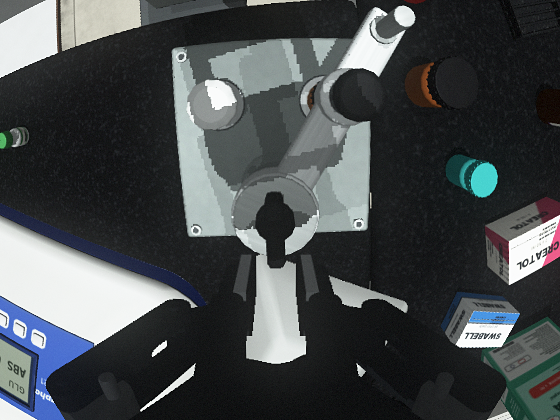

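play_rows(
  commands=[
    {"grip":1,"x":0.043,"y":0.0243,"z":0,"rx":0,"ry":0,"rz":0},
    {"grip":1,"x":0.043,"y":0.0243,"z":0,"rx":0,"ry":0,"rz":0},
    {"grip":1,"x":0,"y":0,"z":0.02,"rx":0,"ry":0,"rz":0},
    {"grip":1,"x":0,"y":0,"z":0.01,"rx":0,"ry":0,"rz":0},
    {"grip":1,"x":0,"y":0,"z":0,"rx":0,"ry":0,"rz":0},
    {"grip":1,"x":0,"y":0,"z":0,"rx":0,"ry":0,"rz":0},
  ],
)

```text
time_s: 17.52
position: [0.5052, 0.2877, 0.1805]
tool_rot: [[-0.995, 0.101, 0.0], [0.101, 0.995, 0.0], [-0.0, 0.0, -1.0]]
ft_force: [-0.1, 0.7, -0.1]
grip_width: -0.0001
```

```bash
python3 m.py w5.png; python3 d.py .504 .288 .172
```

```text
pl 1628 [0.496  0.29   0.1564] ((497.98175048828125, 289.83544921875), (31.05994415283203, 22.03716278076172), 82.94244384765625) ((502.4657897949219, 289.2436828613281), 16.012340545654297)
pin 702 [0.4532 0.3227 0.1496] ((453.7961730957031, 323.15557861328125), (14.619450569152832, 14.497443199157715), 38.530555725097656) ((453.84747314453125, 323.29541015625), 7.564589023590088)
pot 1869 [0.4958 0.1876 0.0605] ((497.0468444824219, 185.8310089111328), (42.604515075683594, 43.71661376953125), 15.33661937713623) ((496.6277160644531, 185.50392150878906), 22.721508026123047)
t 17.57 p [0.5052 0.2877 0.1807] yaw_y 84.18453825321417 tilt [ 0.0007  0.0002 -1.    ] w -0.0003234045690758489 F [-0.0739 -0.1871 -0.4655] T [-0.0329  0.0394  0.035 ] q [ 18.0054  27.8962  75.3434   0.0001  76.7167 -66.1792]
tool d [0.0012 0.0001 0.0087]
```

View pics/w5.png

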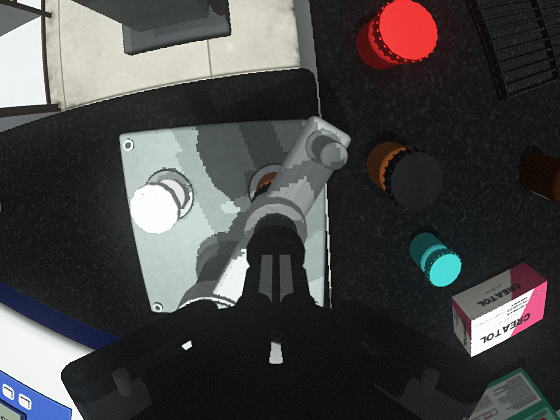

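play_rows(
  commands=[
    {"grip":1,"x":0.0012,"y":0,"z":0.008,"rx":0,"ry":0,"rz":0},
    {"grip":1,"x":0,"y":0,"z":0.005,"rx":0,"ry":0,"rz":0},
    {"grip":1,"x":0,"y":0,"z":0.004,"rx":0,"ry":0,"rz":0},
    {"grip":1,"x":0,"y":0,"z":0,"rx":0,"ry":0,"rz":0},
  ],
)

```text
time_s: 18.08
position: [0.5035, 0.2881, 0.1634]
tool_rot: [[-0.995, 0.101, 0.0], [0.101, 0.995, -0.0], [-0.0, -0.0, -1.0]]
ft_force: [-0.1, -1.0, 4.9]
grip_width: -0.0
```

play_rows(
  commands=[
    {"grip":1,"x":0,"y":0,"z":0.004,"rx":0,"ry":0,"rz":0},
    {"grip":1,"x":0,"y":0,"z":0.004,"rx":0,"ry":0,"rz":0},
    {"grip":1,"x":0,"y":0,"z":0,"rx":0,"ry":0,"rz":0},
  ],
)

```text
time_s: 18.45
position: [0.5035, 0.2881, 0.1559]
tool_rot: [[-0.995, 0.101, 0.001], [0.101, 0.995, 0.0], [-0.001, 0.0, -1.0]]
ft_force: [-1.1, -1.5, 7.0]
grip_width: 0.0001
```

play_rows(
  commands=[
    {"grip":1,"x":0,"y":0,"z":0.002,"rx":0,"ry":0,"rz":0},
    {"grip":1,"x":0,"y":0,"z":0.001,"rx":0,"ry":0,"rz":0},
    {"grip":1,"x":0,"y":0,"z":0,"rx":0,"ry":0,"rz":0},
  ],
)

```text
time_s: 18.82
position: [0.5036, 0.2881, 0.1535]
tool_rot: [[-0.995, 0.101, 0.001], [0.101, 0.995, 0.0], [-0.001, 0.0, -1.0]]
ft_force: [-1.1, -1.8, 10.3]
grip_width: -0.0002
```

```bash
python3 d.py;python3 - <<'E'
from h import *
a=snap('scene','s5.png')
c1=cv2.resize(a['color'][150:260,170:340],None,fx=4.4,fy=4.4,interpolation=cv2.INTER_CUBIC);cv2.imwrite('pics/c5.png',c1)
E
python3 d.py
```

```text
t 18.82 p [0.5036 0.2881 0.1535] yaw_y 84.23060084232145 tilt [ 0.0015  0.0002 -1.    ] w -0.00023526164458785443 F [-1.1309 -1.8227 10.2904] T [-0.2601  0.3766  0.0132] q [ 18.0974  29.2907  77.8012  -0.013   72.8241 -66.1293]
t 18.88 p [0.5036 0.2881 0.1535] yaw_y 84.2283091288478 tilt [ 0.0014  0.0003 -1.    ] w 0.00020933984523188596 F [-1.2612 -1.3781 10.2215] T [-0.3373  0.362  -0.0457] q [ 18.0955  29.29    77.8011  -0.0112  72.8251 -66.1295]
```

View pics/c5.png

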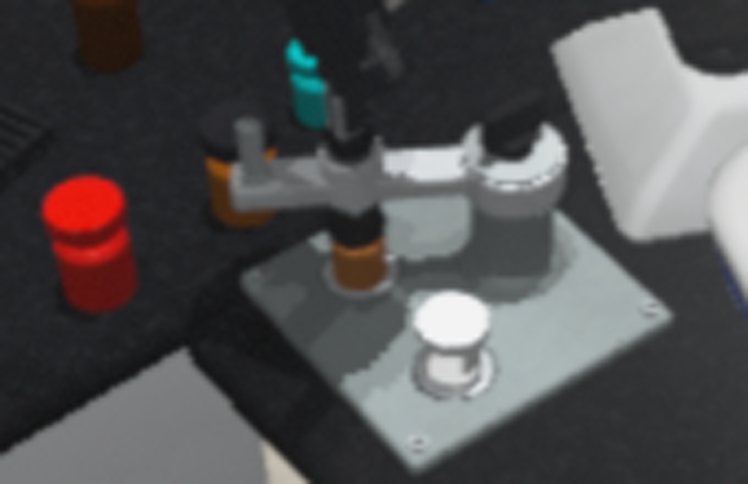

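play_rows(
  commands=[
    {"grip":1,"x":0,"y":0,"z":0.001,"rx":0,"ry":0,"rz":0},
    {"grip":1,"x":0,"y":0,"z":0.001,"rx":0,"ry":0,"rz":0},
    {"grip":1,"x":0,"y":0,"z":0,"rx":0,"ry":0,"rz":0},
  ],
)

```text
time_s: 19.25
position: [0.5037, 0.2882, 0.1531]
tool_rot: [[-0.995, 0.1, 0.003], [0.1, 0.995, 0.001], [-0.003, 0.001, -1.0]]
ft_force: [-4.6, -2.8, 21.0]
grip_width: 0.0002
```

play_rows(
  commands=[
    {"grip":1,"x":0,"y":0,"z":0.001,"rx":0,"ry":0,"rz":0},
    {"grip":1,"x":0,"y":0,"z":0,"rx":0,"ry":0,"rz":0},
    {"grip":1,"x":0,"y":0,"z":0,"rx":0,"ry":0,"rz":0},
  ],
)

```text
time_s: 19.62
position: [0.5038, 0.2883, 0.153]
tool_rot: [[-0.995, 0.1, 0.004], [0.1, 0.995, 0.001], [-0.004, 0.001, -1.0]]
ft_force: [-8.6, -4.0, 27.7]
grip_width: 0.0002
```

play_rows(
  commands=[
    {"grip":1,"x":0,"y":0,"z":-0.005,"rx":0,"ry":0,"rz":0},
    {"grip":1,"x":0,"y":0,"z":-0.008,"rx":0,"ry":0,"rz":0},
    {"grip":1,"x":0,"y":0,"z":-0.01,"rx":0,"ry":0,"rz":0},
    {"grip":1,"x":0,"y":0,"z":-0.02,"rx":0,"ry":0,"rz":0},
    {"grip":1,"x":0,"y":0,"z":-0.03,"rx":0,"ry":0,"rz":0},
    {"grip":1,"x":0.03,"y":0,"z":-0.03,"rx":0,"ry":0,"rz":0},
    {"grip":1,"x":0.04,"y":0,"z":0,"rx":0,"ry":0,"rz":0},
    {"grip":1,"x":0,"y":0,"z":0,"rx":0,"ry":0,"rz":0},
  ],
)

```text
time_s: 20.62
position: [0.4316, 0.2955, 0.2528]
tool_rot: [[-0.995, 0.099, -0.001], [0.099, 0.995, 0.0], [0.001, -0.0, -1.0]]
ft_force: [-0.2, -0.3, 0.2]
grip_width: -0.0002
```

```bash
python3 d.py;python3 m.py w6.png; python3 - <<'E'
from h import *
np.set_printoptions(precision=4,suppress=True)
a=snap('scene','s6.png')
c1=cv2.resize(a['color'][150:260,170:340],None,fx=4.4,fy=4.4,interpolation=cv2.INTER_CUBIC);cv2.imwrite('pics/c6.png',c1)
P=cloud(a)
for n in('scene','top'):
  im=optics.get_image(n)
  for t in['stain_bottle','timer','control_vial','sample_pot','jar']: print(n,t,[(np.round(d['point'],3).tolist(),round(d['conf'],2)) for d in finder.boxes_of(n,t)][:3])
E
```

```text
t 20.62 p [0.4316 0.2955 0.2528] yaw_y 84.32828761482737 tilt [-0.0008  0.0001 -1.    ] w -0.0001586762976452166 F [-0.1587 -0.27    0.2204] T [-0.0024 -0.0309  0.0395] q [ 21.4054  18.7969  77.738    0.0188  83.5042 -62.925 ]
pin 313 [0.4519 0.3236 0.1493] ((453.334228515625, 323.75726318359375), (14.613703727722168, 14.633466720581055), 58.503440856933594) ((453.3201599121094, 323.81671142578125), 7.669541358947754)
pot 1068 [0.4953 0.1869 0.0603] ((496.56890869140625, 186.1658935546875), (43.23112487792969, 44.68907928466797), 50.34518051147461) ((496.4481201171875, 185.71768188476562), 22.79075050354004)
scene stain_bottle [([0.501, 0.585, 0.058], 0.77)]
scene timer [([0.448, -0.193, 0.018], 0.78)]
scene control_vial [([0.478, -0.093, 0.03], 0.63)]
scene sample_pot [([0.492, 0.177, 0.059], 0.82), ([0.5, 0.278, 0.104], 0.51)]
scene jar [([0.37, 0.383, 0.06], 0.84), ([0.577, 0.436, 0.046], 0.69), ([0.492, 0.276, 0.054], 0.56)]
top stain_bottle [([0.504, 0.594, 0.07], 0.67)]
top timer [([0.451, -0.191, 0.019], 0.79)]
top control_vial [([0.481, -0.083, 0.043], 0.62)]
top sample_pot [([0.494, 0.186, 0.061], 0.6)]
top jar [([0.368, 0.4, 0.074], 0.66), ([0.586, 0.227, 0.153], 0.17)]
```

View pics/c6.png

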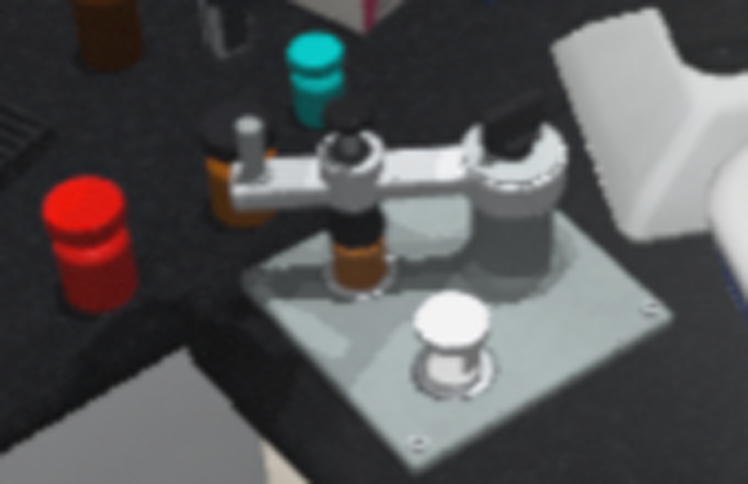

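View pics/w6.png

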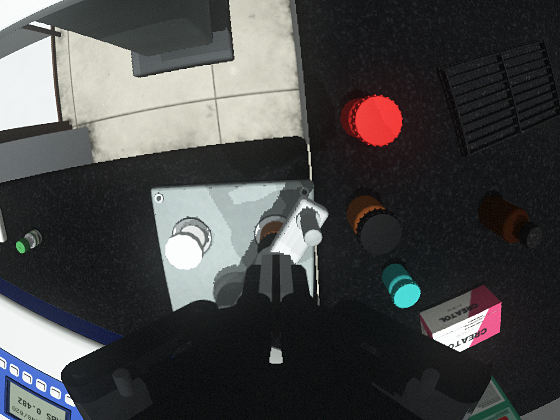

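```bash
python3 - <<'E'
from h import *
np.set_printoptions(precision=4,suppress=True)
a=optics.get_image('scene');P=cloud(a)
for u in(249,252):
  for v in range(192,219): print(u,v,P[v,u],a['color'][v,u])
E
```

```text
249 192 [0.4911 0.2726 0.1138] [103 101  99]
249 193 [0.4922 0.2747 0.1078] [102 101  99]
249 194 [0.4925 0.2754 0.1034] [102 100  98]
249 195 [0.4907 0.2732 0.1024] [102 100  98]
249 196 [0.4922 0.2758 0.0957] [101 100  98]
249 197 [0.4924 0.2765 0.0912] [93 91 89]
249 198 [0.5046 0.2951 0.0656] [58 57 55]
249 199 [0.5025 0.2924 0.0651] [32 31 30]
249 200 [0.498  0.2861 0.0688] [25 25 24]
249 201 [0.497  0.285  0.0663] [28 27 26]
249 202 [0.4931 0.2796 0.0691] [28 26 26]
249 203 [0.4915 0.2776 0.0677] [30 29 29]
249 204 [0.4889 0.2742 0.0681] [29 28 29]
249 205 [0.4928 0.2805 0.0567] [30 30 32]
249 206 [0.4908 0.2778 0.0561] [34 50 71]
249 207 [0.4913 0.2791 0.0507] [ 43  82 126]
249 208 [0.4906 0.2785 0.0477] [ 35  65 100]
249 209 [0.4904 0.2786 0.0438] [30 54 82]
249 210 [0.4921 0.2816 0.0362] [30 53 80]
249 211 [0.4909 0.2802 0.034 ] [29 52 79]
249 212 [0.4916 0.2817 0.0282] [29 52 80]
249 213 [0.4902 0.2801 0.0263] [31 53 81]
249 214 [0.4884 0.2778 0.0252] [32 53 81]
249 215 [0.4902 0.2809 0.0174] [61 72 91]
249 216 [0.4876 0.2775 0.0177] [106 106 109]
249 217 [0.4868 0.2767 0.0
[... 521 characters left out ...]
0667] [29 27 27]
252 203 [0.4982 0.2728 0.067 ] [29 28 28]
252 204 [0.4968 0.2712 0.0652] [30 27 28]
252 205 [0.497  0.2718 0.0607] [29 33 40]
252 206 [0.4965 0.2715 0.0572] [39 59 89]
252 207 [0.4983 0.2745 0.0497] [ 39  78 126]
252 208 [0.4977 0.2741 0.0464] [34 63 99]
252 209 [0.4978 0.2745 0.042 ] [31 53 81]
252 210 [0.4975 0.2746 0.038 ] [30 53 80]
252 211 [0.4991 0.2773 0.0307] [30 53 80]
252 212 [0.4956 0.2725 0.0328] [30 52 80]
252 213 [0.4963 0.2739 0.0271] [31 52 80]
252 214 [0.4967 0.275  0.0218] [32 53 80]
252 215 [0.4971 0.276  0.0166] [51 64 86]
252 216 [0.4941 0.2719 0.0178] [116 116 118]
252 217 [0.4919 0.2691 0.0174] [172 169 165]
252 218 [0.4905 0.2675 0.0156] [154 153 146]
```

```bash
python3 -c "
from rig import order
print(order.close_job())"
```

```text
the job is handed in; nothing more can be done
None
```

The job is done and handed in at about 21 s of the 67 s allowed. The snap cap on the small amber jar on the press now looks fully home.

1. **Wing nut backed off:** I turned it to about 1.3 rad to free the head.
2. **Head swung:** I moved it by the steering pin. The plunger centre measured (0.503, 0.289) against the jar at (0.503, 0.289), and it was the same after tightening.
3. **Wing nut tightened:** I turned it until the torque jumped to 1.1 N m. The wing then lay at −3.3°, which matches the press axis (−3.1 to −3.4°), so it is at about 0.
4. **Plunger pressed:** I pushed it with closed fingers to its stop. The tool stood still at 0.153 m, the expected height, while the force rose to 28 N, and the plunger then sprang back up.

**Last checks:**
- The cap top measured about 67 mm above the worktop, from about 72 mm before. Fully home would be 66 mm, and the camera depth scatters by 1–2 mm.
- The pot, bottle, timer and vial were all found where they were at the start, within the detector's error. In one view the vial was about 5 mm off the first sighting, but the networks were only moderately sure of it in every view.
- **Partly disagreed:** the force read 7 N at about 15 mm of travel and 10 N at 17.5 mm. I expected about 12–13 N while the cap went on. These were readings with the arm standing still, so cap friction would show only in part; the depth and the cap height both agree with the cap being home.

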